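Seat the cup, tare the scale, weigh the seal stone

TASK

Set the empty steel cup on the scale so that its foot drops fully home in the round recess of the pan, and let go; then hold the wide tare key fully down for about a second, and only after that put the square seal stone into the cup, leaving the cup seated. Feel your way: the pan sits a few millimetres out of place, and the scale must never be loaded with more than 25 N. Leave the small round key unpressed, do not press tare again with the stone in the cup, and leave the round stone, tape roll and glue stick where they are.

Things in the scene. Friction and masses are not known exactly. Their poses are not given: they have to be found in the camera images.
- scale: White bench scale, fixed, rigid, load limit 25 N. Housing 200 (x) x 150 (y) x 28 mm; origin at the centre of its underside on the table; x points from the key side to the pan side, z up. Steel pan: 110 mm square plate, top 40 mm above the table, with a central round blind recess 47 mm across, 8 mm deep (floor at 32 mm), 1 mm chamfer. The pan sits off its nominal place (see pan_spot).
- pan_spot (a point): Nominal centre of the recess at the height of the pan top (scale x +35, y 0, z 40 mm), a point fixed to the housing. The true recess centre is off by an unmeasured amount, up to 4.5 mm either way along the scale's x and likewise its y; it differs from run to run but stays put during one, also under working forces.
- tare_top (a point): Centre of the top face of the tare key: a grey bar key 18 (scale x) x 36 mm (scale y), on the key side of the housing at scale x -80, y +40 mm; top 34 mm above the table at rest, 6 mm proud of the housing; the point moves down with the key.
- tare_key (a joint): Tare key travel in m: 0 at rest, 0.004 fully down on a rigid stop. The spring needs 1.5 N to start and 5 N fully down; it springs back.
- unit_top (a point): Centre of the top of the other key, a small round grey one 14 mm across at scale x -80, y -45 mm; not to be pressed.
- unit_key (a joint): Travel of the small round key in m: 0 at rest, 0.004 fully down.
- cup: Empty steel cup, about 0.15 kg (varies), upright on the table; origin at the centre of the underside of its foot, z up. Foot: disc 44 mm across, 8 mm high. Above it a straight round wall 60 mm across outside, from 8 to 42 mm above the origin, 2 mm thick; inner floor 11 mm above the origin. Seated, its foot stands on the recess floor and the wall's lower edge is level with the pan top.
- stone: Square seal-stone blank, pale stone, about 0.10 kg (varies), standing upright on the table: 24 x 24 mm, straight for 56 mm, then a smaller 18 x 18 mm cap to 62 mm. Origin at the centre of its underside, z up, x and y across its flat faces.
- round_stone: Round seal-stone blank of the same stone, 27 mm across, 42 mm high; origin at the centre of its underside. To be left alone.
- tape: Roll of amber tape lying flat behind the scale, 80 mm across, 18 mm high; origin at the centre of its underside. To be left alone.
- glue: Glue stick standing behind the scale, 30 mm across, 90 mm high; origin at the centre of its underside. To be left alone.
Mind the look-alikes: they are no part of the job. Of the things shaped like the cup, the steel one is meant.

How it is judged:
By the outcome, as a careful person would: the job done as asked, in the order asked, and still so for the second after the job is handed in, with the robot touching nothing.
It also fails if it takes over 72 s, if anything falls off the work surface, if the arm or the gripper's body presses on something with over 40 N, if the wrist force passes 120 N, or if a joint passes its speed limit or range.

ROBOT

A 6-joint arm with a two-finger parallel gripper is mounted at the origin on the work surface. World frame = base frame: x ahead of the robot, y to its left, z up, the work surface at z = 0. Lengths are in m, angles in rad, forces in N, time in s.
With the tool pointing down it reaches from about 0.25 to 0.725 m from the base axis. Payload 9.7 kg.
Tool frame: the origin (TCP) lies midway between the tips of the shut fingers; the grasp point (between the pads) lies 19 mm behind it; z points along the fingers, y is the line along which they close (so a half turn about z gives the same grasp; the last joint's range is limited). The gripper opens to 85 mm and grips with 20 to 120 N. Pads are 22 mm wide; open, the fingers measure 114 mm over their backs; the gripper's body (76 mm by 85 mm) begins 54 mm behind the grasp point. The pads swing forward as they close: fully open they stand 13 mm farther back than shut.
Start: joints at [-1.258, 0.087, 0.176, 1.66, 0, 1.571], TCP at [0.169, -0.523, 0.231] pointing down, gripper open.
Joint ranges: [-3.13, 3.13], [-0.85, 1.81], [-1.15, 1.24], [-2.2, 2.28], [-1.44, 1.52], [-3.14, 3.14]. Speed limits (rad/s): [2.22, 2.22, 2.57, 3.14, 3.14, 3.14].

INTERFACE

Orientations are given as a rotation vector (axis times angle).
In Python, from cell import status, imaging, bot gives the robot as it stands. The module is installed in compiled form; this text tells all that it offers.
- The arm moves only by the tool jog_arm, never from a script. Its argument "commands" is a list of rows, each a list of 5 numbers: the shift along the tool's x, y, z in cm, then the turn about the tool's z in degrees, then the gripper command: -1 is fully open, 1 is shut, values between are in proportion. In form: [[x, y, z, yaw, jaw], ...]. A call has 1 to 10 rows; each row shifts and turns the commanded pose from where the row before left it, along the tool's axes as they then stand; what a row does not reach is not made up. A row lasts 1/10 s, in which the tool goes at most 50 mm and 8.59 degrees, less where a joint would pass 70% of its speed; a pose out of reach is approached as far as the arm can. A call with a gripper value outside its range is refused whole. The fingers move at their own pace and stop on an object; "force" is the grip in N (left out, the last holds). Time passes only in rows, so rows that do not move let the fingers close. It gives the time, the measured TCP pose, the force, the opening and the grip force at its end, in the units of the state.
- status.observe(): the state, without advancing time (a new reading comes with each control period).
- imaging.camera(name): name is "scene" or "top" or "wrist"; returns a dict with "pixels" (480x640x3 uint8, red, green, blue), "z_map" (480x640 float32, m along the optical axis (not along the pixel's ray), 0 where there is no reading), "fx", "fy", "cx", "cy" (pixels), "dist_coeffs" ([k1, k2, p1, p2, k3] as OpenCV has them; the pictures are not rectified), "T" (4x4, takes a point from camera to world coordinates). Camera axes: x right, y down, z forward; pixel columns grow to the right and rows downward; lengths in m; the calibration is good to about 2 mm. A picture is of the moment at which its call begins.
- bot.finish_job(): hands the job in; it is judged then, once.
The state is a dict: "clock": time; "q": joint angles; "joint_vel": joint speeds; "tau": joint torques, N m; "eef_pos": TCP position; "eef_rot": TCP orientation; "contact_force": force on the tool from outside, world axes, zero at the start; "moment": the same for the moment, N m; "grip_width": finger opening in m; "grip_force": force on a finger pad.
Only numpy, scipy, OpenCV 4.12 (cv2) and the standard library are available. Lean on these libraries where they do the work, as an engineer would, in place of code of your own. Each camera call takes 0.05 s, during which the arm holds its last target. There are 200 camera calls.

## Working session

There is one attempt and no reset: what is moved stays moved. The work goes in short steps, Python scripts to look and compute and a tool call to move; the robot and the scene stay as the last step left them, time stands still between calls to the robot, and variables do not carry over. Pictures are saved under pics/ and viewed, at most 14 in all, crops included, and the job is handed in when it is done.

Besides the shell and the picture viewer there is one more tool, called after "Emit:" by a JSON object that holds its "name" and its "arguments". jog_arm: Moves the arm, as the interface text tells. Its arguments: {"type":"object","properties":{"commands":{"type":"array","items":{"type":"array","items":{"type":"number"}}},"force":{"type":"number"}},"required":["commands"]}

```bash
mkdir -p pics
cat > h.py <<'E'
import numpy as np,cv2
from cell import status,imaging,bot
def cam(n,f=None):
    c=imaging.camera(n)
    c['K']=np.array([[c['fx'],0,c['cx']],[0,c['fy'],c['cy']],[0,0,1]]);c['D']=np.array(c['dist_coeffs'],float)
    c['T']=np.array(c['T'])
    if f: cv2.imwrite(f,cv2.cvtColor(c['pixels'],cv2.COLOR_RGB2BGR))
    return c
def ray(c,uv):
    p=cv2.undistortPoints(np.array(uv,float).reshape(-1,1,2),c['K'],c['D']).reshape(-1,2)
    d=np.c_[p,np.ones(len(p))]@c['T'][:3,:3].T
    return c['T'][:3,3],d
def plane(c,uv,z):
    o,d=ray(c,uv); return o+d*((z-o[2])/d[:,2])[:,None]
def zmap_pts(c,uv):
    o,d=ray(c,uv); uv=np.array(uv).reshape(-1,2).round().astype(int)
    return o+d*c['z_map'][uv[:,1],uv[:,0]][:,None]
E
python3 - <<'E'
from h import *
a=cam('top','pics/top1.png');b=cam('scene','pics/scene1.png');
s=status.observe();print({k:np.round(v,3) for k,v in s.items()})
for c in(a,b):print(c['T'].round(3),c['fx'])
E
```

```text
{'clock': np.float64(0.1), 'q': array([-1.258,  0.087,  0.175,  1.66 ,  0.   ,  1.571]), 'joint_vel': array([ 0.001, -0.001,  0.002,  0.001, -0.001,  0.   ]), 'tau': array([ 1.0000e-03, -5.2156e+01,  4.6565e+01,  1.6000e-02,  0.0000e+00,
        0.0000e+00]), 'eef_pos': array([ 0.169, -0.523,  0.231]), 'eef_rot': array([-3.102, -0.489,  0.   ]), 'contact_force': array([-0.038,  0.321, -0.533]), 'moment': array([-0.015,  0.001,  0.062]), 'grip_force': np.float64(0.0), 'grip_width': np.float64(0.086)}
[[ 0.023 -0.993  0.116  0.421]
 [-0.999 -0.026 -0.02  -0.018]
 [ 0.023 -0.116 -0.993  1.112]
 [ 0.     0.     0.     1.   ]] 537.2549261608305
[[-0.523  0.488 -0.699  1.125]
 [ 0.852  0.294 -0.433  0.326]
 [-0.006 -0.822 -0.57   0.529]
 [ 0.     0.     0.     1.   ]] 488.2364582093015
```

View pics/top1.png

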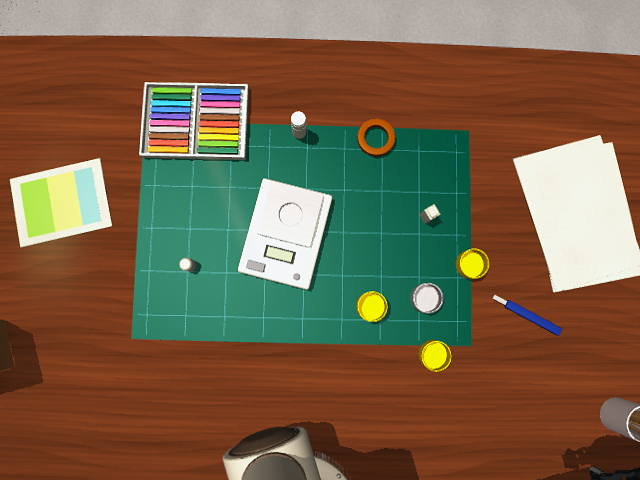

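View pics/scene1.png

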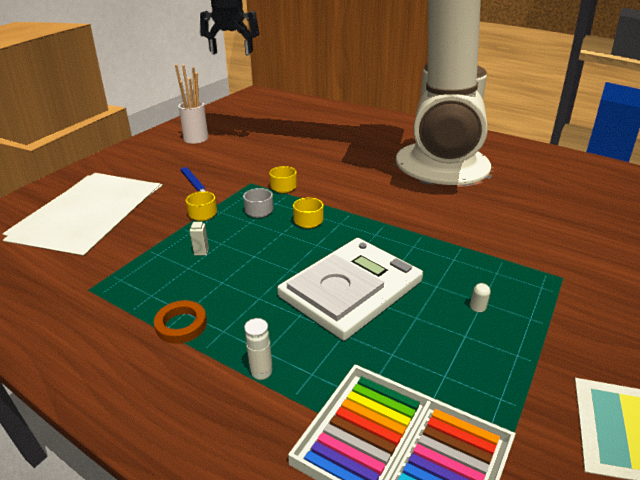

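Top view: the steel cup is at (428,298). Its look-alikes are the yellow cups at (372,307), (473,264) and (435,356). The square stone is at (431,214), and the round stone, to be left alone, at (187,265). The pan recess is at (290,214), tare key at (256,266), unit key at (296,277), tape at (376,137) and glue at (299,124).

```bash
cat >> h.py <<'E'
def comp(mask,uv):
    n,l,s,cen=cv2.connectedComponentsWithStats(mask.astype(np.uint8));i=l[uv[1],uv[0]]
    m=(l==i).astype(np.uint8);c=max(cv2.findContours(m,cv2.RETR_EXTERNAL,cv2.CHAIN_APPROX_NONE)[0],key=cv2.contourArea)
    return c.reshape(-1,2),s[i]
def rect(p): 
    (x,y),(w,h),a=cv2.minAreaRect((p[:,:2]*1000).astype(np.float32));return np.round([x,y,w,h,a],1)
def circ(p):
    p=p[:,:2];A=np.c_[2*p,np.ones(len(p))];s=np.linalg.lstsq(A,(p**2).sum(1),rcond=None)[0]
    return np.round(np.r_[s[:2],2*np.sqrt(s[2]+s[:2]@s[:2])]*1000,1)
def where():
    s=status.observe();from scipy.spatial.transform import Rotation as R
    M=R.from_rotvec(s['eef_rot']).as_matrix();return s,M
def go(x,y,z,ang=None):
    """remaining tool-frame shift (cm) and yaw (deg); ang = world heading of tool x (deg)"""
    s,M=where();d=M.T@(np.array([x,y,z])-s['eef_pos'])*100
    h=np.degrees(np.arctan2(M[1,0],M[0,0]));t=s['clock']
    print('t%.1f'%t,'pos',np.round(s['eef_pos']*1000,1),'head%.1f'%h,'tilt',M[:,2].round(3),'d(cm)',d.round(2),'yaw',None if ang is None else round(-((ang-h+90)%180-90),1),'F',np.round(s['contact_force'],1),'w',round(s['grip_width']*1000,1))
E
python3 - <<'E'
from h import *
c=cam('top');im=c['pixels'].astype(int);hsv=cv2.cvtColor(c['pixels'],cv2.COLOR_RGB2HSV)
uv=np.indices((480,640))[::-1].reshape(2,-1).T
P=zmap_pts(c,uv).reshape(480,640,3)
print('table z',np.median(P[300:330,180:220,2]))
def hi(u,v,r,z0,z1):
    m=np.zeros((480,640),bool);m[v-r:v+r,u-r:u+r]=1
    return m&(P[...,2]>z0)&(P[...,2]<z1)
m=hi(428,298,22,.032,.06);q=P[m];print('cup depth',circ(q),rect(q),np.median(q[:,2]))
# cup outer by non green
nm=(hsv[...,1]<90)&(hi(428,298,22,-1,1));ct,s=comp(nm,(428,286));print(s);print('cup rim plane',circ(plane(c,ct,.042)))
m=hi(431,214,16,.052,.08);q=P[m];print('stone',rect(q),np.median(q[:,2]),m.sum())
m=hi(285,235,65,.022,.034);q=P[m];print('housing',rect(q),np.median(q[:,2]))
m=hi(285,235,65,.036,.046);q=P[m];print('pan',rect(q),np.median(q[:,2]))
wm=(hsv[...,1]<70)&hi(285,235,70,-1,1);ct,s=comp(wm,(250,235));print(s,'housing plane28',rect(plane(c,ct,.028)),'keys',plane(c,[(256,266),(296,277)],.034).round(3).tolist(),'rec',plane(c,[(290,214)],.04).round(3))
E
```

```text
table z 0.0011505121336858881
cup depth [ 436.8 -250.6   56.6] [ 437.  -250.8   57.9   57.8   35.1] 0.04114098936586108
[411 283  33  31 800]
cup rim plane [ 435.9 -249.1   62.2]
stone [ 606.5 -256.5   23.9   23.2   29.5] 0.05989129899928858 131
housing [560.6  38.1 150.4 200.3  76.9] 0.028575120370127882
pan [562.9  36.8 111.  183.   76.5] 0.04043279882324802
[ 238  178   94  112 7155] housing plane28 [560.8  38.  149.7 200.3  76.9] keys [[0.492, 0.094, 0.034], [0.472, 0.013, 0.034]] rec [[0.598 0.028 0.04 ]]
```

The scale heading is about −13.1°, with the tare key and sizes matching the description: cup at (437,−250), stone at (606.5,−256.5) and recess at roughly (598,28).

Run:
```python
from h import *
go(.437,-.250,.15,17.9)
c=cam('scene');cv2.imwrite('pics/crop.png',cv2.resize(cv2.cvtColor(c['pixels'][150:270,170:340],cv2.COLOR_RGB2BGR),None,fx=4,fy=4))
```

```text
t0.1 pos [ 169.2 -523.2  230.8] head17.9 tilt [-0.     0.001 -1.   ] d(cm) [ 33.89 -17.74   8.09] yaw 0.0 F [0.7 0.3 1.2] w 85.8
```

View pics/crop.png

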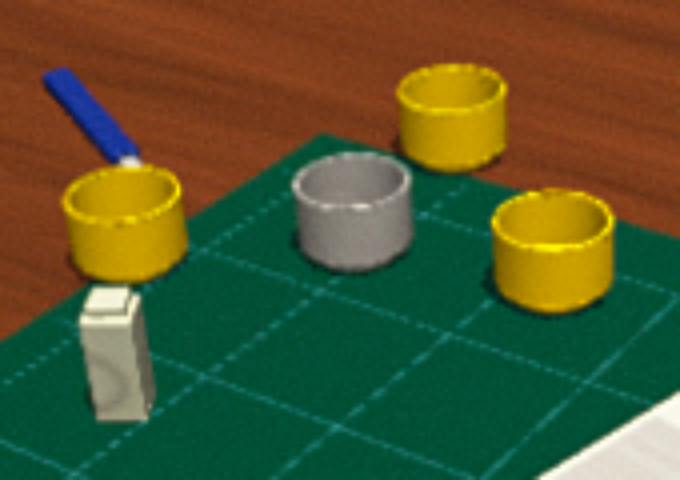

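The close crop confirms the choice: the grey steel cup at crop (353,210) sits among three yellow ones, and the square capped stone is at (117,350).

Emit:
{"name": "jog_arm", "arguments": {"commands": [[3.8,-2,0.5,0,-1],[3.8,-2,0.9,0,-1],[3.8,-2,0.9,0,-1],[3.8,-2,0.9,0,-1],[3.8,-2,0.9,0,-1],[3.8,-2,0.9,0,-1],[3.8,-2,0.9,0,-1],[3.8,-2,0.9,0,-1],[3.4,-1.7,0.9,0,-1],[0,0,0,0,-1]], "force": 30}}

```text
clock: 1.2
eef_pos: [0.4382, -0.2478, 0.1527]
eef_rot: [-3.1, -0.496, 0.002]
contact_force: [-0.7, -0.2, 0.6]
grip_width: 0.0853
grip_force: 0.0
```

Run:
```python
from h import *
go(.437,-.250,.1,17.9)
c=cam('wrist','pics/w1.png');print(c['T'].round(3),c['fx'])
uv=np.indices((480,640))[::-1].reshape(2,-1).T
P=zmap_pts(c,uv).reshape(480,640,3);q=P[(abs(P[...,2]-.041)<.006)&(abs(P[...,0]-.437)<.045)&(abs(P[...,1]+.25)<.045)];print(len(q),circ(q),rect(q) if len(q) else 0)
```

```text
t1.2 pos [ 438.2 -247.8  152.7] head18.2 tilt [-0.001  0.002 -1.   ] d(cm) [-0.18  0.19  5.27] yaw 0.3 F [-0.7 -0.2  0.6] w 85.3
[[ 0.312 -0.905 -0.289  0.514]
 [-0.95  -0.297 -0.094 -0.223]
 [-0.001  0.304 -0.953  0.295]
 [ 0.     0.     0.     1.   ]] 356.2349750986309
969 [ 439.3 -248.9   57.3] [ 438.9 -248.9   59.5   58.9   21.4]
```

View pics/w1.png

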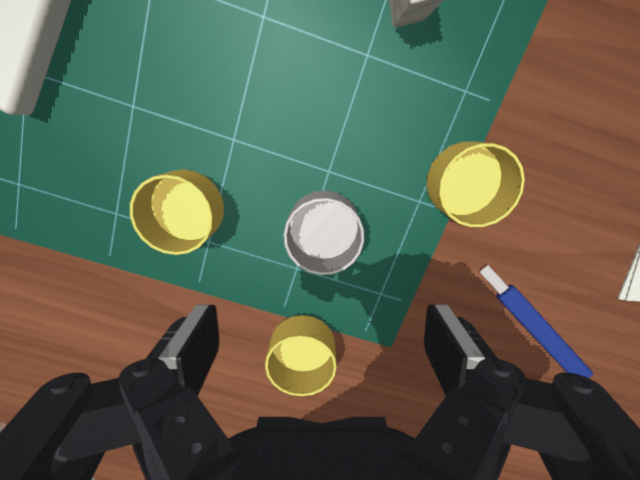

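Emit:
{"name": "jog_arm", "arguments": {"commands": [[0,0.17,3,0,-1],[0,0,3.5,0,-1],[0,0,3.5,0,-1],[0,0,2,0,-1],[0,0,1.5,0,-1],[0,0,1,0,-1],[0,0,0,0,-0.3],[0,0,0,0,0.6],[0,0,0,0,0.6],[0,0,0,0,0.6]], "force": 30}}

```text
clock: 2.25
eef_pos: [0.4376, -0.2529, 0.0105]
eef_rot: [3.102, 0.489, 0.002]
contact_force: [-0.7, -0.5, 4.8]
grip_width: 0.0583
grip_force: 33.1
```

Emit:
{"name": "jog_arm", "arguments": {"commands": [[0,0,0,0,0.6],[0,0,0,0,0.6]]}}

```text
clock: 2.45
eef_pos: [0.4375, -0.253, 0.0105]
eef_rot: [3.102, 0.489, 0.002]
contact_force: [-0.7, -0.6, 6.2]
grip_width: 0.0588
grip_force: 33.3
```

Run:
```python
from h import *
go(.437,-.250,.1,17.9)
c=cam('wrist','pics/w2.png')
```

```text
t2.5 pos [ 437.5 -253.    10.5] head17.9 tilt [ 0.002 -0.001 -1.   ] d(cm) [ 0.05 -0.28 -8.95] yaw 0.0 F [-0.7 -0.6  6.2] w 58.8
```

View pics/w2.png

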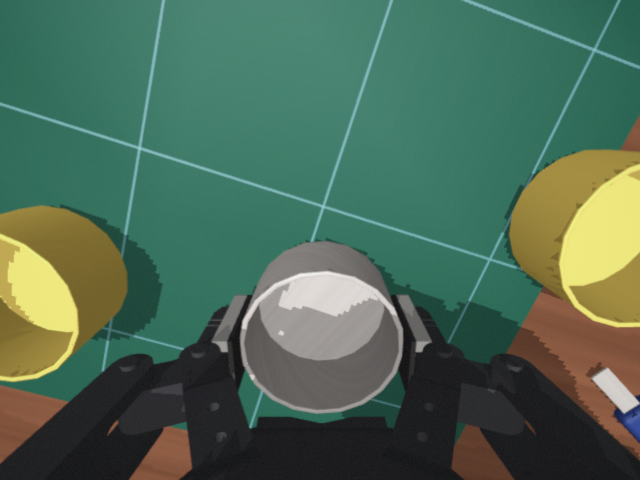

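The cup is gripped: rim centred at (322,341) between the pads.

Emit:
{"name": "jog_arm", "arguments": {"commands": [[0,0,-1.5,0,0.6],[0,0,-3,0,0.6],[0,0,-4,0,0.6],[1.5,-1.1,-3,0,0.6],[3.2,-2.4,-1,0,0.6],[3.2,-2.4,0,0,0.6],[3.2,-2.4,0,0,0.6],[3.2,-2.4,0,0,0.6],[3.2,-2.4,0,0,0.6],[1.5,-1.1,0,0,0.6]]}}

```text
clock: 3.5
eef_pos: [0.5752, -0.0563, 0.1348]
eef_rot: [-3.102, -0.493, -0.001]
contact_force: [-0.8, 0.2, -1.8]
grip_width: 0.0583
grip_force: 33.2
```

Emit:
{"name": "jog_arm", "arguments": {"commands": [[0,0,0,0,0.6],[0,0,0,0,0.6],[0,0,0,0,0.6]]}}

```text
clock: 3.8
eef_pos: [0.5735, -0.0598, 0.1346]
eef_rot: [3.103, 0.488, -0.0]
contact_force: [0.0, -0.3, -2.0]
grip_width: 0.0586
grip_force: 33.2
```

```bash
cat > rec.py <<'E'
from h import *
uv=np.indices((480,640))[::-1].reshape(2,-1).T
for n in('wrist','top'):
    c=cam(n,'pics/%s3.png'%n);P=zmap_pts(c,uv).reshape(480,640,3)
    L=P-np.array([.5607,.038,0]);a=np.radians(-13.1);X=L[...,0]*np.cos(a)+L[...,1]*np.sin(a);Y=-L[...,0]*np.sin(a)+L[...,1]*np.cos(a)
    near=np.hypot(X-.035,Y)<.034
    zp=np.median(P[...,2][(np.hypot(X-.035,Y)>.03)&near&(P[...,2]<.06)])
    m=near&(P[...,2]<zp-.004)
    print(n,'pan z',zp,'n',m.sum(),'zfloor',np.median(P[...,2][m]) if m.any() else 0)
    if m.sum()>50:
        ct=max(cv2.findContours(m.astype(np.uint8),cv2.RETR_EXTERNAL,cv2.CHAIN_APPROX_NONE)[0],key=cv2.contourArea).reshape(-1,2)
        print(' floor rect',rect(P[m]),'contour@.04',circ(plane(c,ct,.04)),len(ct))
    if n=='wrist':
        s,M=where();z=s['eef_pos'][2]
        Q=(P-s['eef_pos'])@M; m=(abs(Q[...,0])<.045)&(abs(Q[...,1])<.031)&(P[...,2]>z+.022)&(P[...,2]<z+.04)
        q=Q[m];zz=np.percentile(-q[:,2],95);print('cup rim tool z',zz,'n',m.sum())
        q=q[-q[:,2]>zz-.003];print(circ(q))
go(.598,.028,.1,17.9)
E
python3 rec.py
```

```text
wrist pan z 0.03973600263185169 n 3849 zfloor 0.03181506867617068
 floor rect [601.   31.1  46.   45.7  71.4] contour@.04 [602.2  29.4  44.9] 200
cup rim tool z 0.036394604813096844 n 7429
[ 4.1 -0.3 60.4]
top pan z 0.04076012591809719 n 368 zfloor 0.032598290928146034
 floor rect [596.5  34.5  43.5  60.1  85.8] contour@.04 [597.2  30.3  42.4] 65
t3.9 pos [573.5 -60.  134.6] head17.8 tilt [ 0. -0. -1.] d(cm) [ 5.03 -7.62  3.46] yaw -0.1 F [-0.7 -0.1 -1.9] w 58.5
```

View pics/wrist3.png

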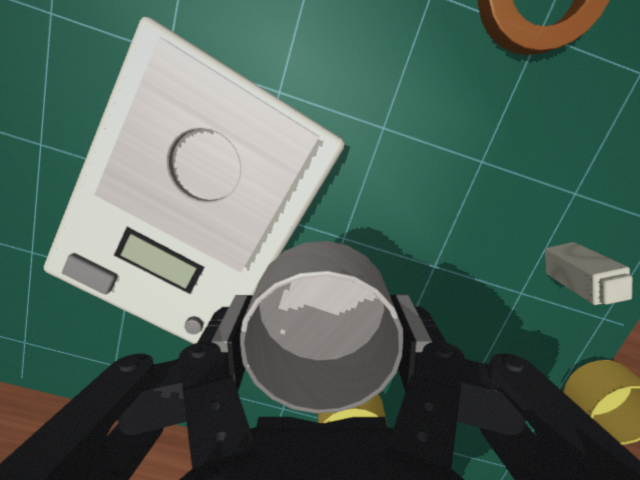

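Wrist view: recess at about (204,164), which works out to roughly (601,30). The held cup's centre is 4 mm ahead of the TCP along tool x. I'll move over the recess and stop just above the pan.

Emit:
{"name": "jog_arm", "arguments": {"commands": [[1,-1.5,0,0,0.6],[2,-3.1,0,0,0.6],[1.5,-2.3,1,0,0.6],[0.45,-0.8,2,0,0.6],[0,0,2,0,0.6],[0,0,1,0,0.6],[0,0,0.8,0,0.6],[0,0,0,0,0.6],[0,0,0,0,0.6],[0,0,0,0,0.6]]}}

```text
clock: 4.9
eef_pos: [0.5979, 0.0293, 0.0674]
eef_rot: [3.103, 0.489, 0.002]
contact_force: [0.5, 0.9, -1.6]
grip_width: 0.0586
grip_force: 33.2
```

Run:
```python
from h import *
go(.597,.0285,.06,17.9)
c=cam('scene','pics/s4.png');cv2.imwrite('pics/s4c.png',cv2.resize(cv2.cvtColor(c['pixels'][190:350,250:450],cv2.COLOR_RGB2BGR),None,fx=3.5,fy=3.5))
```

```text
t4.9 pos [597.9  29.3  67.4] head17.9 tilt [ 0.002  0.    -1.   ] d(cm) [-0.11  0.05  0.74] yaw -0.0 F [ 0.5  0.9 -1.6] w 58.6
```

View pics/s4c.png

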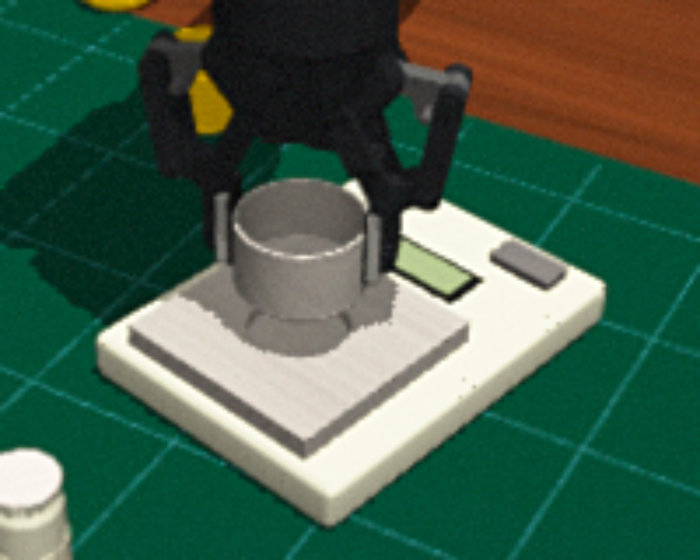

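The cup hangs over the recess (crop (300,330)). Now to lower it gently.

Emit:
{"name": "jog_arm", "arguments": {"commands": [[0,0,0.5,0,0.6],[0,0,0.4,0,0.6],[0,0,0.2,0,0.6],[0,0,0.1,0,0.6],[0,0,0.1,0,0.6],[0,0,0,0,0.6],[0,0,0,0,0.6]]}}

```text
clock: 5.65
eef_pos: [0.5974, 0.0296, 0.0534]
eef_rot: [-3.103, -0.489, -0.0]
contact_force: [-0.4, 0.6, -2.4]
grip_width: 0.0584
grip_force: 33.2
```

Emit:
{"name": "jog_arm", "arguments": {"commands": [[0,0,0.1,0,0.6],[0,0,0.1,0,0.6],[0,0,0,0,0.6]]}}

```text
clock: 5.95
eef_pos: [0.5973, 0.0296, 0.0511]
eef_rot: [-3.103, -0.489, 0.0]
contact_force: [0.2, -0.4, -2.0]
grip_width: 0.0588
grip_force: 33.2
```

Emit:
{"name": "jog_arm", "arguments": {"commands": [[0,0,0.1,0,0.6],[0,0,0.1,0,0.6],[0,0,0,0,0.6]]}}

```text
clock: 6.25
eef_pos: [0.5973, 0.0296, 0.0491]
eef_rot: [-3.103, -0.489, 0.0]
contact_force: [-0.0, 0.3, -2.5]
grip_width: 0.0587
grip_force: 33.2
```

Emit:
{"name": "jog_arm", "arguments": {"commands": [[0,0,0.1,0,0.6],[0,0,0,0,0.6]]}}

```text
clock: 6.45
eef_pos: [0.5973, 0.0296, 0.0482]
eef_rot: [-3.103, -0.489, 0.0]
contact_force: [0.2, -0.3, -1.1]
grip_width: 0.0586
grip_force: 33.2
```

Emit:
{"name": "jog_arm", "arguments": {"commands": [[0,0,0.1,0,0.6],[0,0,0,0,0.6]]}}

```text
clock: 6.65
eef_pos: [0.5973, 0.0296, 0.0471]
eef_rot: [-3.103, -0.489, 0.0]
contact_force: [-0.1, -0.2, -1.4]
grip_width: 0.0585
grip_force: 33.2
```

Emit:
{"name": "jog_arm", "arguments": {"commands": [[0,0,0.1,0,0.6],[0,0,0,0,0.6]]}}

```text
clock: 6.85
eef_pos: [0.5973, 0.0296, 0.0462]
eef_rot: [-3.103, -0.489, 0.0]
contact_force: [0.6, 0.8, -1.9]
grip_width: 0.0583
grip_force: 33.2
```

Emit:
{"name": "jog_arm", "arguments": {"commands": [[0,0,0.1,0,0.6],[0,0,0,0,0.6]]}}

```text
clock: 7.05
eef_pos: [0.5973, 0.0296, 0.0451]
eef_rot: [-3.103, -0.489, 0.0]
contact_force: [0.2, -0.8, -2.4]
grip_width: 0.0586
grip_force: 33.2
```

Emit:
{"name": "jog_arm", "arguments": {"commands": [[0,0,0.05,0,0.6],[0,0,0,0,0.6]]}}

```text
clock: 7.25
eef_pos: [0.5974, 0.0296, 0.0447]
eef_rot: [-3.103, -0.489, 0.0]
contact_force: [-0.0, 0.8, -3.1]
grip_width: 0.0583
grip_force: 33.2
```

Emit:
{"name": "jog_arm", "arguments": {"commands": [[0,0,0.05,0,0.6],[0,0,0,0,0.6]]}}

```text
clock: 7.45
eef_pos: [0.5974, 0.0296, 0.0442]
eef_rot: [-3.103, -0.489, 0.0]
contact_force: [-0.1, 0.8, -1.7]
grip_width: 0.0591
grip_force: 33.2
```

Emit:
{"name": "jog_arm", "arguments": {"commands": [[0,0,0.1,0,0.6],[0,0,0,0,0.6]]}}

```text
clock: 7.65
eef_pos: [0.5973, 0.0296, 0.0431]
eef_rot: [-3.103, -0.489, 0.0]
contact_force: [-0.8, -0.2, -1.8]
grip_width: 0.0584
grip_force: 33.2
```

Emit:
{"name": "jog_arm", "arguments": {"commands": [[0,0,0.05,0,0.6],[0,0,0,0,0.6]]}}

```text
clock: 7.85
eef_pos: [0.5974, 0.0296, 0.0427]
eef_rot: [-3.103, -0.489, 0.0]
contact_force: [0.6, 0.9, -1.8]
grip_width: 0.0587
grip_force: 33.2
```

Run:
```python
from h import *
uv=np.indices((480,640))[::-1].reshape(2,-1).T
c=cam('wrist');P=zmap_pts(c,uv).reshape(480,640,3);s,M=where()
Q=(P-s['eef_pos'])@M; m=(abs(Q[...,0]-.004)<.034)&(abs(Q[...,1])<.031)
z=P[...,2][m];h,e=np.histogram(z,np.arange(.03,.09,.001));print([(round(a,3),b) for a,b in zip(e,h) if b>60])
c=cam('scene');P=zmap_pts(c,uv).reshape(480,640,3)
cc=s['eef_pos'][:2]+[.0038,.0015]
r=np.hypot(P[...,0]-cc[0],P[...,1]-cc[1]);m=(r<.034);z=P[...,2][m];h,e=np.histogram(z,np.arange(.03,.09,.001));print([(round(a,3),b) for a,b in zip(e,h) if b>0])
cv2.imwrite('pics/s5c.png',cv2.resize(cv2.cvtColor(c['pixels'][220:320,290:410],cv2.COLOR_RGB2BGR),None,fx=6,fy=6))
```

```text
[(np.float64(0.038), np.int64(397)), (np.float64(0.039), np.int64(2129)), (np.float64(0.04), np.int64(1301)), (np.float64(0.041), np.int64(539)), (np.float64(0.042), np.int64(4047)), (np.float64(0.043), np.int64(3497)), (np.float64(0.044), np.int64(510)), (np.float64(0.045), np.int64(299)), (np.float64(0.046), np.int64(272)), (np.float64(0.047), np.int64(293)), (np.float64(0.048), np.int64(313)), (np.float64(0.049), np.int64(329)), (np.float64(0.05), np.int64(298)), (np.float64(0.051), np.int64(324)), (np.float64(0.052), np.int64(323)), (np.float64(0.053), np.int64(366)), (np.float64(0.054), np.int64(385)), (np.float64(0.055), np.int64(343)), (np.float64(0.056), np.int64(372)), (np.float64(0.057), np.int64(366)), (np.float64(0.058), np.int64(380)), (np.float64(0.059), np.int64(393)), (np.float64(0.06), np.int64(404)), (np.float64(0.061), np.int64(414)), (np.float64(0.062), np.int64(420)), (np.float64(0.063), np.int64(435)), (np.float64(0.064), np.int64(437)), (np.float64(0.065), np.int64(441)), (np.float64(0.066), np.int64(435)), (np.float64(0.067), np.int64(461)), (np.float64(0.068)
[... 1694 characters left out ...]
np.int64(32)), (np.float64(0.069), np.int64(42)), (np.float64(0.07), np.int64(51)), (np.float64(0.071), np.int64(38)), (np.float64(0.072), np.int64(33)), (np.float64(0.073), np.int64(47)), (np.float64(0.074), np.int64(57)), (np.float64(0.075), np.int64(49)), (np.float64(0.076), np.int64(11)), (np.float64(0.077), np.int64(3)), (np.float64(0.078), np.int64(4)), (np.float64(0.079), np.int64(2)), (np.float64(0.08), np.int64(4)), (np.float64(0.081), np.int64(3)), (np.float64(0.082), np.int64(4)), (np.float64(0.083), np.int64(4)), (np.float64(0.084), np.int64(9)), (np.float64(0.085), np.int64(8)), (np.float64(0.086), np.int64(4)), (np.float64(0.087), np.int64(5)), (np.float64(0.088), np.int64(1))]
```

View pics/s5c.png

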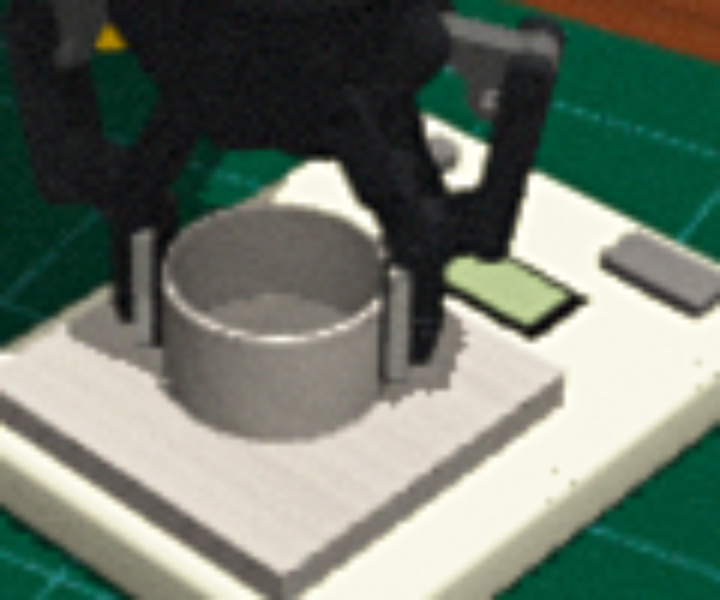

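The cup is in the recess: inner floor reads about 43 mm and rim about 74 mm. I'll ease down until there is light floor contact.

Emit:
{"name": "jog_arm", "arguments": {"commands": [[0,0,0.05,0,0.6],[0,0,0,0,0.6]]}}

```text
clock: 8.15
eef_pos: [0.5975, 0.0296, 0.0425]
eef_rot: [3.103, 0.489, 0.0]
contact_force: [-0.4, -0.9, -0.9]
grip_width: 0.0587
grip_force: 33.3
```

Emit:
{"name": "jog_arm", "arguments": {"commands": [[0,0,0.05,0,0.6],[0,0,0,0,0.6]]}}

```text
clock: 8.35
eef_pos: [0.5975, 0.0296, 0.0424]
eef_rot: [3.103, 0.489, 0.001]
contact_force: [-2.6, -0.6, 4.4]
grip_width: 0.0584
grip_force: 33.7
```

Emit:
{"name": "jog_arm", "arguments": {"commands": [[0,0,0,0,0.2],[0,0,0,0,-0.3],[0,0,0,0,-0.7],[0,0,0,0,-1],[0,0,0,0,-1],[0,0,-1,0,-1],[0,0,-3,0,-1],[0,0,-4,0,-1],[0,0,-2,0,-1],[0,0,0,0,-1]]}}

```text
clock: 9.35
eef_pos: [0.599, 0.0297, 0.1463]
eef_rot: [3.103, 0.489, 0.01]
contact_force: [0.4, 0.8, -0.8]
grip_width: 0.0853
grip_force: 0.0
```

Run:
```python
from h import *
uv=np.indices((480,640))[::-1].reshape(2,-1).T
c=cam('wrist');P=zmap_pts(c,uv).reshape(480,640,3);r=np.hypot(P[...,0]-.602,P[...,1]-.030)
z=P[...,2]
print('floor',np.median(z[(r<.02)]), 'rim',np.percentile(z[(r<.033)&(z<.08)],97))
q=P[(r<.036)&(z>.071)&(z<.078)];print(circ(q));
# floor tilt
f=P[r<.018];f=f[abs(f[:,2]-.043)<.003];print(len(f),np.linalg.lstsq(np.c_[f[:,:2]-f[:,:2].mean(0),np.ones(len(f))],f[:,2],rcond=None)[0])
go(.4918,.0951,.08,-13.1)
```

```text
floor 0.22671936324472491 rim 0.07397193776010502
[601.   30.8  57.3]
1851 [-0.0022387   0.00099911  0.04273091]
t9.4 pos [598.3  29.6 143.9] head17.9 tilt [ 0.003  0.    -1.   ] d(cm) [-8.14 -9.51  6.35] yaw 31.0 F [-0.4 -0.1 -0.5] w 85.5
```

The cup is seated: rim at 74 mm, floor level at 42.7 mm. Tare key next.

Emit:
{"name": "jog_arm", "arguments": {"commands": [[-1,-1.2,0,0,-1],[-2.4,-2.8,0,0,0],[-2.4,-2.8,0,0,1],[-2,-2.4,1,0,1],[-0.34,-0.31,2,7,1],[0,0,2,8,1],[0,0,1.35,8,1],[0,0,0,8,1],[0,0,0,0,1],[0,0,0,0,1]]}}

```text
clock: 10.4
eef_pos: [0.4914, -0.0148, 0.0774]
eef_rot: [-3.057, 0.118, 0.018]
contact_force: [-0.4, 0.2, -0.6]
grip_width: -0.0002
grip_force: 0.0
```

Run:
```python
from h import *
go(.4918,.0951,.045,-13.1)
c=cam('wrist','pics/w6.png')
```

```text
t10.4 pos [491.4 -14.8  77.4] head-4.4 tilt [-0.009  0.082 -0.997] d(cm) [ -0.75 -10.66   4.13] yaw 8.7 F [-0.4  0.2 -0.6] w -0.2
```

View pics/w6.png

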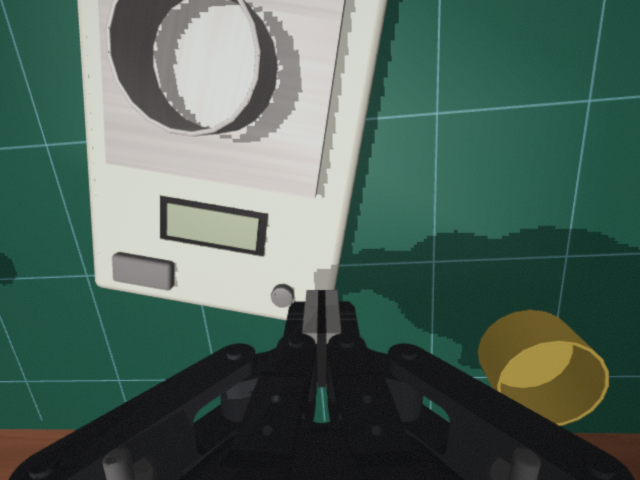

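The wrist view shows the shut fingers at about (322,300), to the right of the unit key (282,296) and well above the housing, not over the tare key (143,271). The tool is also tilted. I'll check the joints before moving.

Emit:
{"name": "jog_arm", "arguments": {"commands": [[0,0,-0.1,0,1],[0,0,0,0,1],[0,0,0,0,1]]}}

```text
clock: 10.75
eef_pos: [0.4921, -0.0133, 0.0794]
eef_rot: [-3.058, 0.112, 0.016]
contact_force: [-0.4, 0.0, -0.4]
grip_width: -0.0001
grip_force: 0.0
```

Run:
```python
from h import *
s=status.observe();print(np.round(s['q'],2),np.round(s['joint_vel'],2))
go(.4918,.0951,.08,-13.1)
```

```text
[-0.07 -0.04 -0.25  1.38  0.08  3.14] [-0.01 -0.    0.    0.   -0.   -0.  ]
t10.8 pos [492.1 -13.3  79.4] head-4.2 tilt [-0.007  0.082 -0.997] d(cm) [ -0.82 -10.78   0.83] yaw 8.9 F [-0.4  0.  -0.4] w -0.1
```

Joint 6 is at its limit (3.14). I'll turn the other way, so that tool x lies along the key's length (heading about 77°), and lift a little.

Emit:
{"name": "jog_arm", "arguments": {"commands": [[0,0,-1,-8.5,1],[0,0,-1,-8.5,1],[0,0,0,-8.5,1],[0,0,0,-8.5,1],[0,0,0,-8.5,1],[0,0,0,-8.5,1],[0,0,0,-8.5,1],[0,0,0,-8.5,1],[0,0,0,0,1],[0,0,0,0,1]]}}

```text
clock: 11.75
eef_pos: [0.4922, -0.0154, 0.0993]
eef_rot: [-2.609, -1.614, -0.057]
contact_force: [0.2, -0.1, -0.5]
grip_width: 0.0002
grip_force: 0.0
```

Run:
```python
from h import *
s=status.observe();print(np.round(s['q'],2))
go(.4918,.0951,.05,76.9)
```

```text
[-0.08 -0.05 -0.22  1.41  0.08  1.95]
t11.8 pos [492.2 -15.4  99.3] head63.4 tilt [-0.007  0.082 -0.997] d(cm) [ 9.49 -4.74  5.83] yaw -13.5 F [ 0.2 -0.1 -0.5] w 0.2
```

The tool picked up a harmless 4.7° tilt at the limit. I'll go over the tare key at z ≈ 50 mm.

Emit:
{"name": "jog_arm", "arguments": {"commands": [[2,-1,0,0,1],[3,-1.5,0.5,0,1],[3,-1.5,1,0,1],[1.5,-0.74,1.5,0,1],[0,0,1.5,0,1],[0,0,1,-7,1],[0,0,0,-6.5,1],[0,0,0,0,1],[0,0,0,0,1]]}}

```text
clock: 12.65
eef_pos: [0.4915, 0.0941, 0.0531]
eef_rot: [-2.406, -1.91, -0.07]
contact_force: [-0.1, 0.6, 0.5]
grip_width: 0.0001
grip_force: 0.0
```

Run:
```python
from h import *
s=status.observe();print(np.round(s['q'],2))
go(.4918,.0951,.034,76.9)
c=cam('scene');cv2.imwrite('pics/s7.png',cv2.resize(cv2.cvtColor(c['pixels'][190:320,310:460],cv2.COLOR_RGB2BGR),None,fx=4.5,fy=4.5))
```

```text
[ 0.14 -0.03 -0.29  1.31  0.08  1.94]
t12.7 pos [491.5  94.1  53.1] head76.8 tilt [-0.007  0.082 -0.997] d(cm) [-0.05  0.06  1.91] yaw -0.1 F [-0.1  0.6  0.5] w 0.1
```

View pics/s7.png

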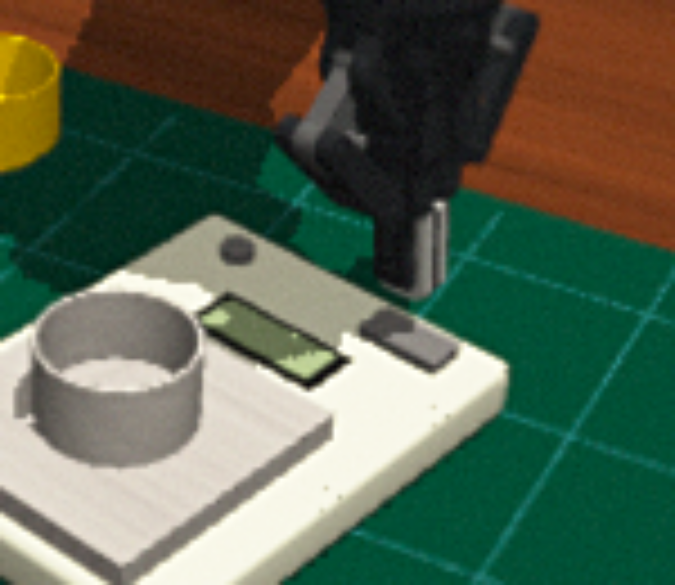

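The shut fingers (crop (410,290)) hang over the tare key (405,340), with the cup seated. Now pressing down.

Emit:
{"name": "jog_arm", "arguments": {"commands": [[0,0,0.8,0,1],[0,0,0.6,0,1],[0,0,0.2,0,1],[0,0,0.1,0,1],[0,0,0,0,1],[0,0,0,0,1]]}}

```text
clock: 13.3
eef_pos: [0.4914, 0.096, 0.0364]
eef_rot: [-2.401, -1.916, -0.07]
contact_force: [0.5, -0.2, 0.2]
grip_width: 0.0001
grip_force: 0.0
```

Emit:
{"name": "jog_arm", "arguments": {"commands": [[0,0,0.1,0,1],[0,0,0.1,0,1],[0,0,0,0,1]]}}

```text
clock: 13.6
eef_pos: [0.4914, 0.0962, 0.0344]
eef_rot: [-2.401, -1.917, -0.071]
contact_force: [-0.3, -0.7, 1.8]
grip_width: 0.0002
grip_force: 0.8
```

Emit:
{"name": "jog_arm", "arguments": {"commands": [[0,0,0.1,0,1],[0,0,0.05,0,1],[0,0,0,0,1]]}}

```text
clock: 13.9
eef_pos: [0.4915, 0.0962, 0.0329]
eef_rot: [-2.401, -1.917, -0.07]
contact_force: [0.8, -1.0, 2.2]
grip_width: -0.0001
grip_force: 1.4
```

Emit:
{"name": "jog_arm", "arguments": {"commands": [[0,0,0.1,0,1],[0,0,0.05,0,1],[0,0,0,0,1]]}}

```text
clock: 14.2
eef_pos: [0.4914, 0.0963, 0.0314]
eef_rot: [-2.401, -1.917, -0.07]
contact_force: [1.0, -2.0, 4.2]
grip_width: 0.0001
grip_force: 2.0
```

Emit:
{"name": "jog_arm", "arguments": {"commands": [[0,0,0.05,0,1],[0,0,0,0,1]]}}

```text
clock: 14.4
eef_pos: [0.4914, 0.0963, 0.0309]
eef_rot: [-2.401, -1.917, -0.07]
contact_force: [1.7, -3.8, 2.9]
grip_width: 0.0001
grip_force: 2.2
```

Emit:
{"name": "jog_arm", "arguments": {"commands": [[0,0,0.04,0,1],[0,0,0,0,1]]}}

```text
clock: 14.6
eef_pos: [0.4914, 0.0964, 0.0305]
eef_rot: [-2.401, -1.917, -0.07]
contact_force: [0.6, -3.2, 4.7]
grip_width: 0.0
grip_force: 2.6
```

Emit:
{"name": "jog_arm", "arguments": {"commands": [[0,0,0.04,0,1],[0,0,0,0,1]]}}

```text
clock: 14.8
eef_pos: [0.4914, 0.0964, 0.0304]
eef_rot: [-2.401, -1.917, -0.07]
contact_force: [-0.4, -4.3, 7.6]
grip_width: -0.0
grip_force: 3.9
```

Emit:
{"name": "jog_arm", "arguments": {"commands": [[0,0,0.03,0,1],[0,0,0,0,1]]}}

```text
clock: 15.0
eef_pos: [0.4915, 0.0964, 0.0304]
eef_rot: [-2.402, -1.917, -0.071]
contact_force: [-2.0, -3.6, 9.4]
grip_width: -0.0002
grip_force: 4.9
```

Emit:
{"name": "jog_arm", "arguments": {"commands": [[0,0,0.03,0,1],[0,0,0,0,1]]}}

```text
clock: 15.2
eef_pos: [0.4915, 0.0964, 0.0303]
eef_rot: [-2.402, -1.917, -0.071]
contact_force: [-2.1, -5.0, 11.8]
grip_width: -0.0
grip_force: 5.9
```

The key is on its stop at 12 N. Holding, then releasing.

Emit:
{"name": "jog_arm", "arguments": {"commands": [[0,0,0,0,1],[0,0,0,0,1],[0,0,0,0,1],[0,0,0,0,1],[0,0,0,0,1],[0,0,0,0,1],[0,0,0,0,1],[0,0,-1,0,1],[0,0,-3,0,1],[0,0,-4,0,1]]}}

```text
clock: 16.2
eef_pos: [0.4901, 0.0902, 0.1081]
eef_rot: [-2.398, -1.915, -0.064]
contact_force: [0.3, 0.2, -0.2]
grip_width: 0.0003
grip_force: 0.0
```

Emit:
{"name": "jog_arm", "arguments": {"commands": [[0,0,-4,0,1],[0,0,-3,0,0],[0,0,0,0,-1],[0,0,0,0,-1]]}}

```text
clock: 16.6
eef_pos: [0.4924, 0.0845, 0.1789]
eef_rot: [-2.4, -1.916, -0.071]
contact_force: [0.3, 0.2, 0.6]
grip_width: 0.0436
grip_force: 0.0
```

Run:
```python
from h import *
go(.6065,-.2565,.17,119.5)
c=cam('top');uv=np.indices((480,640))[::-1].reshape(2,-1).T;P=zmap_pts(c,uv).reshape(480,640,3)
r=np.hypot(P[...,0]-.599,P[...,1]-.03);print('rim',np.median(P[...,2][(r<.033)&(P[...,2]>.068)]))
```

```text
t16.6 pos [492.4  84.5 178.9] head77.1 tilt [-0.007  0.083 -0.997] d(cm) [-30.68  18.67  -2.01] yaw -42.4 F [0.3 0.2 0.6] w 43.6
rim 0.07373319592487526
```

Emit:
{"name": "jog_arm", "arguments": {"commands": [[-2.4,1.5,0,0,-1],[-3.5,2.1,0,0,-1],[-3.5,2.1,0,0,-1],[-3.5,2.1,0,0,-1],[-3.5,2.1,0,0,-1],[-3.5,2.1,0,0,-1],[-3.5,2.1,0,0,-1],[-3.5,2.1,0,0,-1],[-2.5,1.6,0,0,-1],[-1.3,0.9,0,0,-1]]}}

```text
clock: 17.65
eef_pos: [0.6061, -0.2573, 0.147]
eef_rot: [-2.4, -1.912, -0.067]
contact_force: [0.7, 1.6, 0.4]
grip_width: 0.0853
grip_force: 0.0
```

Emit:
{"name": "jog_arm", "arguments": {"commands": [[0,0,0.5,-8.5,-1],[0,0,0.5,-8.5,-1],[0,0,0.5,-8.5,-1],[0,0,0.5,-8.5,-1],[0,0,0,-8.4,-1],[0,0,0,0,-1],[0,0,0,0,-1]]}}

```text
clock: 18.35
eef_pos: [0.606, -0.2533, 0.1289]
eef_rot: [-1.56, -2.667, -0.104]
contact_force: [0.8, -0.0, 0.2]
grip_width: 0.0854
grip_force: 0.0
```

```bash
cat > st.py <<'E'
from h import *
c=cam('wrist','pics/w8.png');uv=np.indices((480,640))[::-1].reshape(2,-1).T;P=zmap_pts(c,uv).reshape(480,640,3)
near=(abs(P[...,0]-.6065)<.03)&(abs(P[...,1]+.2565)<.03)
for lo,hi in((.050,.0585),(.0595,.066)):
    q=P[near&(P[...,2]>lo)&(P[...,2]<hi)];print(lo,len(q),rect(q) if len(q)>4 else '',np.median(q[:,2]) if len(q) else '')
q=P[near&(P[...,2]>.015)&(P[...,2]<.066)];print('all',rect(q))
s=status.observe();print(np.round(s['q'],2))
go(.6065,-.2565,.06,119.5)
E
python3 st.py
```

```text
0.05 567 [ 610.8 -254.4   24.    24.4   32. ] 0.05554561003626887
0.0595 757 [ 610.8 -254.5   17.9   17.9   31.6] 0.06171981314044936
all [ 610.8 -254.4   24.    24.4   32. ]
[-0.43  0.38  0.32  1.56  0.07  0.63]
t18.4 pos [ 606.1 -253.5  129.3] head119.4 tilt [-0.009  0.083 -0.997] d(cm) [-0.81 -0.35  6.88] yaw -0.1 F [-0.7  0.9  0.7] w 85.4
```

View pics/w8.png

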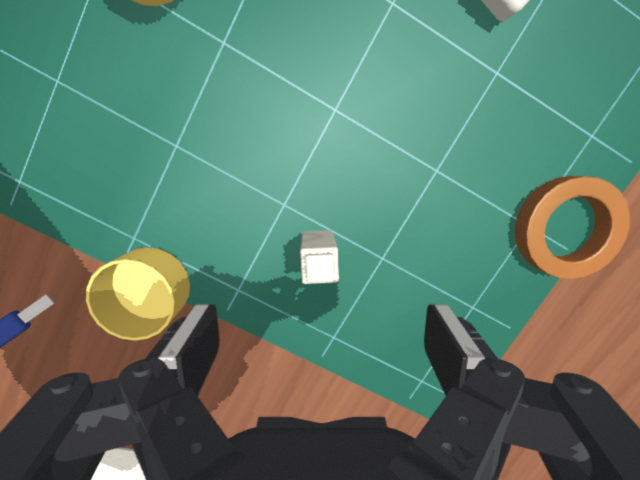

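The square stone is at (319,260) between the open fingers, with the yellow cup and tape well clear. The wrist measurement gives (610.8,−254.4), sides 24 mm, height 62 mm. Descending to grasp its upper half.

Emit:
{"name": "jog_arm", "arguments": {"commands": [[-0.2,0,2,-2,-1],[-0.25,0,2.5,0,-1],[-0.2,0,2,0,-1],[-0.2,0,1.8,0,-1],[-0.08,0,1.1,0,-1],[0,0,0,0,-1],[0,0,0,0,0],[0,0,0,0,0.3],[0,0,0,0,0.5]], "force": 25}}

```text
clock: 19.3
eef_pos: [0.611, -0.2541, 0.0369]
eef_rot: [-1.51, -2.701, -0.106]
contact_force: [0.4, 1.1, 0.0]
grip_width: 0.0441
grip_force: 0.0
```

Emit:
{"name": "jog_arm", "arguments": {"commands": [[0,0,0,0,0.6],[0,0,0,0,0.8],[0,0,0,0,0.8],[0,0,0,0,0.8]]}}

```text
clock: 19.7
eef_pos: [0.6108, -0.2541, 0.0363]
eef_rot: [-1.51, -2.701, -0.106]
contact_force: [-0.3, -1.2, 4.5]
grip_width: 0.0237
grip_force: 27.7
```

Run:
```python
from h import *
go(.6095,-.254,.035,121.5)
```

```text
t19.7 pos [ 610.8 -254.1   36.3] head121.7 tilt [-0.006  0.082 -0.997] d(cm) [ 0.07 -0.11  0.13] yaw 0.2 F [-0.3 -1.2  4.5] w 23.7
```

Emit:
{"name": "jog_arm", "arguments": {"commands": [[0,0,-0.5,0,0.8],[0,0,-1.5,0,0.8],[0,0,-3,0,0.8],[0,0,-3.5,0,0.8],[0,0,-2,0,0.8],[0,0,0,0,0.8]]}}

```text
clock: 20.3
eef_pos: [0.6126, -0.2634, 0.145]
eef_rot: [-1.512, -2.705, -0.106]
contact_force: [0.2, 0.6, -1.2]
grip_width: 0.0239
grip_force: 27.5
```

Run:
```python
from h import *
go(.600,.0305,.14,121.5)
```

```text
t20.3 pos [ 612.6 -263.4  145. ] head121.7 tilt [-0.002  0.08  -0.997] d(cm) [25.57 14.26  2.84] yaw 0.2 F [ 0.2  0.6 -1.2] w 23.9
```

Emit:
{"name": "jog_arm", "arguments": {"commands": [[1.5,0.85,0.1,0,0.8],[3,1.7,0.3,0,0.8],[3.5,1.95,0.35,0,0.8],[3.5,1.95,0.35,0,0.8],[3.5,1.95,0.35,0,0.8],[3.5,1.95,0.35,0,0.8],[3.5,1.95,0.35,0,0.8],[2.5,1.4,0.25,0,0.8],[1,0.5,0,0,0.8],[0,0,0,0,0.8]]}}

```text
clock: 21.3
eef_pos: [0.5977, 0.0318, 0.1397]
eef_rot: [-1.505, -2.701, -0.104]
contact_force: [0.5, -0.4, -0.4]
grip_width: 0.024
grip_force: 27.5
```

Emit:
{"name": "jog_arm", "arguments": {"commands": [[0,0,0,0,0.8],[0,0,0,0,0.8]]}}

```text
clock: 21.5
eef_pos: [0.5985, 0.0289, 0.1401]
eef_rot: [-1.511, -2.699, -0.105]
contact_force: [-0.9, -0.5, -0.6]
grip_width: 0.0239
grip_force: 27.5
```

Run:
```python
from h import *
uv=np.indices((480,640))[::-1].reshape(2,-1).T
s,M=where();p=s['eef_pos']
c=cam('wrist');P=zmap_pts(c,uv).reshape(480,640,3);r=np.hypot(P[...,0]-.6,P[...,1]-.03)
m=(r<.04)&(P[...,2]>.071)&(P[...,2]<.077);print('rim',m.sum(),circ(P[m]) if m.sum()>50 else '')
m=(np.hypot(P[...,0]-p[0],P[...,1]-p[1])<.022)&(P[...,2]>.085)
q=P[m];print('stone-ish',len(q),np.percentile(q[:,2],[1,50,99]).round(3),'top',rect(q[q[:,2]>np.percentile(q[:,2],90)]),'low',rect(q[q[:,2]<np.percentile(q[:,2],30)]))
c=cam('scene');P=zmap_pts(c,uv).reshape(480,640,3);m=(np.hypot(P[...,0]-p[0],P[...,1]-p[1])<.025)&(P[...,2]>.08)&(P[...,2]<.13);q=P[m]
print('scene low z',np.percentile(q[:,2],[0.5,5]));
for a,b in((.1,.115),(.115,.13)):
    k=q[(q[:,2]>a)&(q[:,2]<b)];print(len(k),rect(k))
go(.600,.0305,.10,121.5)
```

```text
rim 726 [600.7  31.2  57.2]
stone-ish 25945 [0.115 0.215 0.237] top [592.7  38.8  38.2   4.8  31.5] low [599.   27.9  43.1  27.   30.9]
scene low z [0.10618376 0.10738996]
78 [607.7  33.3   5.   22.3  36.8]
133 [607.9  33.2   4.8  22.3  34. ]
t21.6 pos [598.6  28.9 140.3] head121.6 tilt [-0.008  0.082 -0.997] d(cm) [-0.23  0.06  4.03] yaw 0.1 F [-0.5  0.2 -1.1] w 24.3
```

Emit:
{"name": "jog_arm", "arguments": {"commands": [[0.12,0.31,0,0,0.8],[-0.1,-0.05,1.5,0,0.8],[-0.15,-0.08,2,0,0.8],[-0.1,-0.05,1.4,0,0.8],[-0.06,-0.02,0.7,0,0.8],[0,0,0,0,0.8],[0,0,0,0,0.8]]}}

```text
clock: 22.3
eef_pos: [0.6008, 0.0327, 0.0849]
eef_rot: [-1.509, -2.7, -0.106]
contact_force: [-0.3, 0.2, -1.2]
grip_width: 0.0241
grip_force: 27.5
```

Emit:
{"name": "jog_arm", "arguments": {"commands": [[0,0,0.1,0,0.8],[0,0,0,0,0.8]]}}

```text
clock: 22.5
eef_pos: [0.601, 0.0329, 0.0842]
eef_rot: [-1.51, -2.701, -0.106]
contact_force: [0.7, -0.8, -0.3]
grip_width: 0.0239
grip_force: 27.5
```

Emit:
{"name": "jog_arm", "arguments": {"commands": [[0,0,0.05,0,0.8],[0,0,0,0,0.8]]}}

```text
clock: 22.7
eef_pos: [0.6007, 0.0329, 0.0832]
eef_rot: [-1.509, -2.7, -0.106]
contact_force: [0.3, 0.1, -1.3]
grip_width: 0.0244
grip_force: 27.5
```

Emit:
{"name": "jog_arm", "arguments": {"commands": [[0,0,0.1,0,0.8],[0,0,0.05,0,0.8],[0,0,0,0,0.8]]}}

```text
clock: 23.0
eef_pos: [0.6005, 0.033, 0.0814]
eef_rot: [-1.509, -2.7, -0.105]
contact_force: [-0.8, -0.5, -1.0]
grip_width: 0.0243
grip_force: 27.5
```

Emit:
{"name": "jog_arm", "arguments": {"commands": [[0,0,0.05,0,0.8],[0,0,0.05,0,0.8],[0,0,0,0,0.8]]}}

```text
clock: 23.3
eef_pos: [0.6005, 0.033, 0.0804]
eef_rot: [-1.509, -2.7, -0.105]
contact_force: [-0.1, 0.4, -1.4]
grip_width: 0.0239
grip_force: 27.5
```

Emit:
{"name": "jog_arm", "arguments": {"commands": [[0,0,0.05,0,0.8],[0,0,0,0,0.8]]}}

```text
clock: 23.5
eef_pos: [0.6005, 0.0331, 0.08]
eef_rot: [-1.509, -2.7, -0.105]
contact_force: [0.4, 0.7, -1.6]
grip_width: 0.0241
grip_force: 27.5
```

Emit:
{"name": "jog_arm", "arguments": {"commands": [[0,0,0.05,0,0.8],[0,0,0,0,0.8]]}}

```text
clock: 23.7
eef_pos: [0.6005, 0.0331, 0.0794]
eef_rot: [-1.509, -2.7, -0.105]
contact_force: [-0.3, 0.7, -1.4]
grip_width: 0.0241
grip_force: 27.5
```

Emit:
{"name": "jog_arm", "arguments": {"commands": [[0,0,0.03,0,0.8],[0,0,0,0,0.8]]}}

```text
clock: 23.9
eef_pos: [0.6006, 0.0331, 0.0793]
eef_rot: [-1.509, -2.7, -0.106]
contact_force: [-0.1, -0.5, -0.7]
grip_width: 0.0238
grip_force: 27.6
```

Emit:
{"name": "jog_arm", "arguments": {"commands": [[0,0,0.04,0,0.8],[0,0,0,0,0.8]]}}

```text
clock: 24.1
eef_pos: [0.6006, 0.0332, 0.0792]
eef_rot: [-1.509, -2.7, -0.106]
contact_force: [-0.7, -0.4, 2.4]
grip_width: 0.0243
grip_force: 28.0
```

Floor contact. Opening just clear of the stone, then lifting away.

Emit:
{"name": "jog_arm", "arguments": {"commands": [[0,0,0,0,0.35],[0,0,0,0,0.2],[0,0,0,0,0],[0,0,0,0,-0.2],[0,0,0,0,-0.2],[0,0,-0.5,0,-0.2],[0.1,0,-2,0,-0.2],[0.3,0,-4,0,-0.2],[0.3,0,-4,0,-0.2],[0,0,0,0,-0.2]]}}

```text
clock: 25.1
eef_pos: [0.5995, 0.0305, 0.1907]
eef_rot: [-1.512, -2.707, -0.113]
contact_force: [0.2, 0.8, 0.0]
grip_width: 0.0515
grip_force: 0.0
```

Run:
```python
from h import *
uv=np.indices((480,640))[::-1].reshape(2,-1).T
for n in('wrist','scene'):
    c=cam(n);P=zmap_pts(c,uv).reshape(480,640,3);r=np.hypot(P[...,0]-.6,P[...,1]-.03);z=P[...,2]
    m=(r<.036)&(z>.0715)&(z<.0765);print(n,'rim',m.sum(),np.median(z[m]),circ(P[m]))
    q=P[(r<.025)&(z>.096)&(z<.112)];print(' stone top',len(q),np.percentile(q[:,2],[5,50,95,99]).round(4),rect(q[q[:,2]>np.percentile(q[:,2],60)]))
cv2.imwrite('pics/s9.png',cv2.resize(cv2.cvtColor(c['pixels'][160:340,250:470],cv2.COLOR_RGB2BGR),None,fx=3.3,fy=3.3))
go(.6,.03,.2,121.5)
```

```text
wrist rim 695 0.07351783929589156 [601.1  30.6  56.2]
 stone top 1153 [0.0975 0.1039 0.1055 0.106 ] [601.1  33.3  17.1  17.2  30.9]
scene rim 200 0.07384189007302178 [599.5  28.7  53.6]
 stone top 197 [0.0972 0.1026 0.1065 0.1069] [600.9  31.1  17.6  16.6  29.5]
t25.2 pos [598.3  30.5 185.4] head121.7 tilt [-0.005  0.082 -0.997] d(cm) [-0.03  0.18 -1.46] yaw 0.2 F [-0.   0.8 -0.2] w 51.2
```

View pics/s9.png

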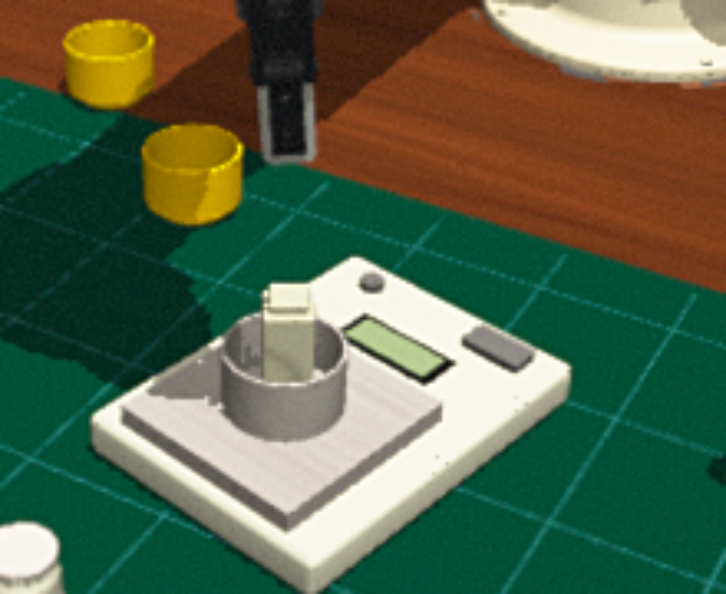

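The stone stands upright in the cup (crop (288,330)), with its top at about 105 mm. The rim is still at about 74 mm, so the cup is seated, and the gripper is clear. Handing in.

```bash
python3 -c "
from cell import bot
print(bot.finish_job())"
```

```text
the job is handed in; nothing more can be done
None
```

I handed the job in at about 25 s of the 72 s, but no verdict came back: the cup is seated in the recess, tare was held fully down for about 1.2 s at no more than 12 N measured, and the square stone was then set upright in the cup with the cup still seated; I didn't press the small round key or go near the round stone, tape or glue.

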